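# Sort out the gluing corner of a violin bench

### The job

The gluing corner is mixed up: put the glue pot on the hotplate to warm, the clamping weight on the glued-up wooden blank to press its joint, and the amber varnish bottle in the white drip tray, each upright in the middle of its place. Every place holds only one thing, so park one on the empty felt pad (or another clear spot) on the way. Set everything down gently without letting it drop or tip over, and do not push the wooden clamp spool, the brass plane or the flat tin out of their places.

Things in the scene. Friction and masses are not known exactly. Their poses are not given: they have to be found in the camera images.
- pot: Loose lidded steel glue pot, 0.35 kg +-30%: round, 84 mm diameter (lid rim 88), lid top 67 mm above the underside; on the lid, fixed to it, an upright round dark wooden knob 24 mm in diameter from 67 to 99 mm. Lid and pot are one rigid piece; lift it by the knob. Origin: centre of the underside, z up. At the start it stands on the white tray.
- bottle: Loose amber glass varnish bottle, 0.22 kg +-30%, closed: round, 56 mm diameter up to 66 mm, shoulder narrowing to 28 mm diameter at 80 mm, then a round black cap 32 mm in diameter from 80 to 110 mm; blank paper label. Lift it by the cap. Origin: centre of the underside, z up. At the start it stands on the wooden blank.
- weight: Loose bright steel clamping weight, 0.6 kg +-30%: round, 60 mm diameter, 34 mm high, with a round bright steel handle post 22 mm in diameter from 34 to 68 mm. Lift it by the post. Origin: centre of the underside, z up. At the start it stands on the hotplate.
- hotplate: Fixed small electric hotplate: grey square body 140 x 140 mm, 32 mm high, with a round dark heating plate 110 mm in diameter in its middle whose top is 42 mm above the table. Origin: centre of the underside (on the table), z up, x and y along the body's sides; things stand at 42 mm. Place of the glue pot.
- tray: Fixed shallow square white drip tray, 120 x 120 mm outside, walls 4 mm thick and 18 mm high, inner floor about 4 mm above the table. Origin: centre of the underside, z up, x and y along the sides. Place of the bottle.
- blank: Fixed glued-up wooden blank: two wooden strips (brown and darker brown) glued side by side to a block 110 mm (its x) by 81 mm (its y), top 30 mm above the table; the joint runs along x through the middle. Origin: centre of the underside, z up. Place of the weight.
- felt: Fixed square grey felt pad 110 x 110 mm, 4 mm thick, empty at the start: the free spot. Origin: centre of the underside, z up.
- clamp: Bystander, loose: standing turned wooden clamp spool, 34 mm diameter, 82 mm high. Origin: centre of the underside, z up. Not to be displaced.
- plane: Bystander, loose: small brass finger plane 60 x 26 mm, 24 mm high. Origin: centre of the underside, x along its length, z up. Not to be displaced.
- tin: Bystander, loose: flat round aluminium tin, 70 mm diameter, 26 mm high, closed. Origin: centre of the underside, z up. Not to be displaced.

How it is judged:
At the end, for the whole second after the job is handed in: The glue pot stands on the hotplate, the weight on the wooden blank and the bottle in the tray, each upright (within 0.1 rad), resting on the surface (within 5 mm) with its axis within 15 mm of the middle of its place, released and at rest (horizontal distance between pot and hotplate below 0.015 m and z of pot in the frame of hotplate between 0.037 and 0.047 m and angle between each of pot, bottle, weight's own z axis and vertical below 0.1 rad and linear speed of each of pot, bottle, weight below 0.03 m/s and contact force between the fingers and pot below 0.1 N and horizontal distance between bottle and tray below 0.015 m and z of bottle in the frame of tray between -0.001 and 0.009 m and contact force between the fingers and bottle below 0.1 N and horizontal distance between weight and blank below 0.015 m and z of weight in the frame of blank between 0.025 and 0.035 m and contact force between the fingers and weight below 0.1 N); the robot touches nothing.
It fails at once if the pot, the bottle or the weight is tipped over (leans more than 0.6 rad) (angle between any of pot, bottle, weight's own z axis and vertical above 0.6 rad).
It fails at once if one of them is dropped onto its place or the felt pad (faster than 0.6 m/s within 15 mm of the surface) (((horizontal distance between pot and hotplate below 0.045 m and z of pot in the frame of hotplate below 0.057 m and linear speed of pot above 0.6 m/s) or (horizontal distance between pot and felt below 0.045 m and z of pot in the frame of felt below 0.019 m and linear speed of pot above 0.6 m/s)) or ((horizontal distance between bottle and tray below 0.045 m and z of bottle in the frame of tray below 0.019 m and linear speed of bottle above 0.6 m/s) or (horizontal distance between bottle and felt below 0.045 m and z of bottle in the frame of felt below 0.019 m and linear speed of bottle above 0.6 m/s)) or ((horizontal distance between weight and blank below 0.045 m and z of weight in the frame of blank below 0.045 m and linear speed of weight above 0.6 m/s) or (horizontal distance between weight and felt below 0.045 m and z of weight in the frame of felt below 0.019 m and linear speed of weight above 0.6 m/s))).
It fails at once if the clamp spool, the brass plane or the flat tin is displaced by more than 25 mm (distance of any of clamp, plane, tin from where it was at the start of the episode above 0.025 m).
It also fails if it takes over 128 s, if anything falls off the work surface, if the arm or the gripper's body presses on something with over 40 N, if the wrist force passes 120 N, or if a joint passes its speed limit or range.

### The arm

A 6-joint arm with a two-finger parallel gripper is mounted at the origin on the work surface. World frame = base frame: x ahead of the robot, y to its left, z up, the work surface at z = 0. Lengths are in m, angles in rad, forces in N, time in s.
With the tool pointing down it reaches from about 0.3 to 0.825 m from the base axis. Payload 5.4 kg.
Tool frame: the origin (TCP) lies midway between the tips of the shut fingers; the grasp point (between the pads) lies 19 mm behind it; z points along the fingers, y is the direction in which the jaws open and shut (so a half turn about z gives the same grasp; the last joint's range is limited). The gripper opens to 92 mm and grips with 3 to 60 N. Pads are 20 mm wide; open, the fingers measure 128 mm over their backs; the gripper's body (75 mm by 189 mm) begins 69 mm behind the grasp point.
Start: joints at [0.984, 0.158, 1.597, -0, 1.386, -0.21], TCP at [0.212, 0.535, 0.215] pointing down, gripper open.
Joint ranges: [-2.91, 2.91], [-0.94, 2.29], [0.18, 2.7], [-1.29, 4.43], [0.17, 2.64], [-3, 3]. Speed limits (rad/s): [2.57, 2.57, 3.14, 3.14, 3.14, 3.14].

### API

Orientations are given as a unit quaternion [w, x, y, z].
In Python, from station import manip gives the robot as it stands. The module is installed in compiled form; this text tells all that it offers. Calls block until the motion is done:
- manip.move_pose(position, orientation): joint-space move of the TCP to a pose.
- manip.move_straight(position, ori=None, velocity=0.15, stop_force=None): straight line of the TCP; ori=None keeps the orientation; velocity is the mean speed in m/s. With stop_force (N) it stops when the force on the tool has changed by that much, and returns True; else False.
- manip.move_j(angles): joint-space move.
- manip.set_gripper(opening, force=None): finger opening in m; force is the grip in N (None keeps the last); returns when the fingers have stopped.
- manip.sleep(seconds).
- manip.ik(position, orientation): joint angles nearest the present ones, or None.
- manip.state(): the state.
- manip.grab_frame(name): name is "side" or "top" or "wrist"; returns a dict with "img" (384x512x3 uint8, red, green, blue), "range_z" (384x512 float32, m along the optical axis (not along the pixel's ray), 0 where there is no reading), "mtx" (3x3 intrinsics, pixels), "pose" (4x4, takes a point from camera to world coordinates). Camera axes: x right, y down, z forward; pixel columns grow to the right and rows downward; lengths in m; the calibration is good to about 2 mm. A picture is of the moment at which its call begins.
A pose or a line that the arm cannot do raises manip.PlanningError and nothing moves.
- manip.job_done(): hands the job in, once; it reports no verdict.
The state is a dict: "time_s": time; "q": joint angles; "qd": joint speeds; "effort": joint torques, N m; "ee_pos": TCP position; "eef_rot": TCP orientation; "wrist_force": force on the tool from outside, world axes, zero at the start; "torque": the same for the moment, N m; "grip_width": finger opening in m.
Only numpy, scipy, OpenCV 4.12 (cv2) and the standard library are available. Lean on these libraries where they do the work, as an engineer would, in place of code of your own. Each camera call takes 0.05 s, during which the arm holds its last target. There are 200 camera calls.

## Working session

There is one attempt and no reset: what is moved stays moved. The work goes in short steps, each a Python script; the robot and the scene stay as the last script left them, time stands still between calls to the robot, and variables do not carry over. Pictures are saved under pics/ and viewed, about 12 in all and at most 16, crops included, and the job is handed in when it is done.

```bash
mkdir -p pics; python3 - <<'E'
from station import manip
import cv2,numpy as np,pickle
fs={}
for n in("top","side"):
    f=manip.grab_frame(n);fs[n]=f
    cv2.imwrite(f"pics/{n}0.png",f["img"][:,:,::-1])
    print(n,np.round(f["pose"],3).tolist(),np.round(f["mtx"],1).tolist(),(f["range_z"]>0).mean())
pickle.dump(fs,open("f0.pkl","wb"))
s=manip.state();print(s["time_s"],s["ee_pos"],s["eef_rot"],s["wrist_force"],s["grip_width"])
E
```

```text
top [[-0.0, -0.996, 0.085, 0.455], [-1.0, 0.0, -0.003, 0.01], [0.003, -0.085, -0.996, 0.952], [0.0, 0.0, 0.0, 1.0]] [[361.0, 0.0, 252.5], [0.0, 361.0, 191.2], [0.0, 0.0, 1.0]] 0.9962870279947916
side [[0.939, -0.179, 0.292, 0.258], [-0.343, -0.489, 0.802, -0.742], [-0.001, -0.854, -0.521, 0.572], [0.0, 0.0, 0.0, 1.0]] [[355.6, 0.0, 250.8], [0.0, 355.6, 186.5], [0.0, 0.0, 1.0]] 0.9958445231119791
0.1 [0.21128237 0.53418012 0.21374271] [-3.16793020e-04  1.87306669e-01  9.82301148e-01 -7.52153813e-04] [0.40105923 0.77485703 0.07129757] 0.09213024135525864
```

View pics/top0.png

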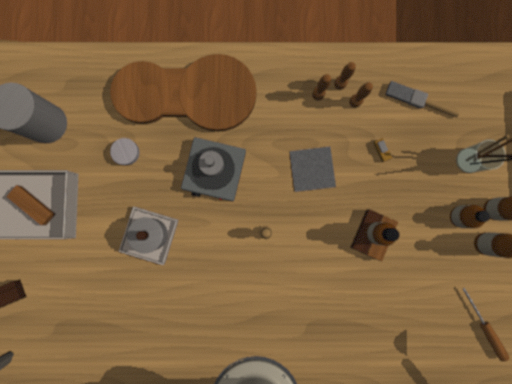

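View pics/side0.png

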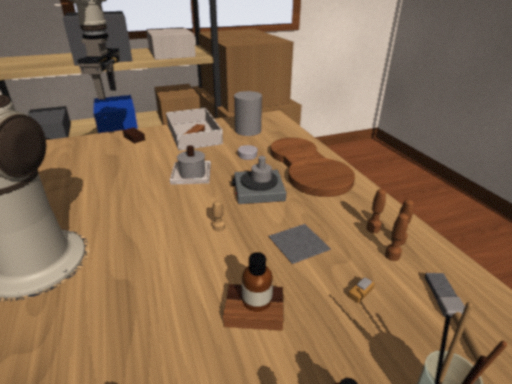

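```bash
cat > h.py <<'E'
import cv2,numpy as np
def cloud(f):
    h,w=f["range_z"].shape;v,u=np.mgrid[:h,:w];K=f["mtx"]
    d=np.stack([(u-K[0,2])/K[0,0],(v-K[1,2])/K[1,1],np.ones((h,w))],-1)
    R,t=f["pose"][:3,:3],f["pose"][:3,3]
    return (d*f["range_z"][...,None])@R.T+t, d@R.T, t
def onplane(f,uv,z):
    K=f["mtx"];R,t=f["pose"][:3,:3],f["pose"][:3,3]
    d=np.c_[(np.atleast_2d(uv)-[K[0,2],K[1,2]])/[K[0,0],K[1,1]],np.ones(len(np.atleast_2d(uv)))]@R.T
    return (t+d*((z-t[2])/d[:,2])[:,None])[:,:2]
def blob(f,mask,z,near,rad):
    """largest component of mask near xy; returns pixels of its contour cast on plane z"""
    P=cloud(f)[0]; m=(mask&(np.hypot(P[...,0]-near[0],P[...,1]-near[1])<rad)).astype(np.uint8)
    c=cv2.findContours(m,cv2.RETR_EXTERNAL,cv2.CHAIN_APPROX_NONE)[0]
    if not c: return None
    c=max(c,key=cv2.contourArea)[:,0,:].astype(float)
    return onplane(f,c,z).astype(np.float32)
def circ(p):
    (x,y),r=cv2.minEnclosingCircle(p);return np.round([x,y,r,*((p.max(0)+p.min(0))/2)],4)
def rect(p):
    (c,s,a)=cv2.minAreaRect(p);return np.round([*c,*s,a],4)
E
python3 - <<'E'
import pickle,numpy as np
from h import *
fs=pickle.load(open("f0.pkl","rb"))
f=fs["top"];P=cloud(f)[0];Z=P[...,2]
hsv=cv2.cvtColor(f["img"],cv2.COLOR_RGB2HSV)
at=lambda u,v:P[v,u]
for n,u,v in[("tray",148,236),("knob",142,236),("hot",190,190),("post",210,160),("felt",313,169),("blank",362,246),("cap",391,234),("clamp",265,233),("plane",382,150),("tin",124,151),("tab",300,300)]:
    print(n,P[v,u].round(3),hsv[v,u])
xy=lambda u,v:P[v,u,:2]
S=hsv[...,1]
print("knob",circ(blob(f,Z>.088,.099+.004,xy(142,236),.06)))
print("lid",circ(blob(f,(Z>.055),.067+.004,xy(142,236),.08)))
print("post",circ(blob(f,Z>.095,.110,xy(210,160),.06)))
print("cap",circ(blob(f,Z>.125,.140,xy(391,234),.06)))
print("plate",circ(blob(f,(Z>.037),.042,xy(213,172),.1)))
print("hot",rect(blob(f,(Z>.02),.032,xy(213,170),.12)))
print("tray",rect(blob(f,(Z>.010),.018,xy(148,236),.12)))
print("felt",rect(blob(f,(S<60),.004,xy(313,169),.1)))
print("blank",rect(blob(f,(Z>.02)&(Z<.045),.03,xy(374,236),.09)))
print("clamp",circ(blob(f,(Z>.03),.082,xy(265,233),.05)))
print("plane",rect(blob(f,(Z>.012),.024,xy(382,150),.05)))
print("tin",circ(blob(f,(Z>.013),.026,xy(124,151),.06)))
E
```

```text
tray [0.422 0.26  0.074] [12 33 77]
knob [0.423 0.266 0.102] [ 12 134  63]
hot [0.537 0.168 0.028] [45  7 72]
post [0.601 0.108 0.107] [ 14  24 117]
felt [ 0.595 -0.153  0.004] [20  9 87]
blank [ 0.395 -0.269  0.031] [ 12 148  67]
cap [ 0.428 -0.302  0.141] [30 33 31]
clamp [ 0.429 -0.022  0.081] [ 17 128 137]
plane [ 0.642 -0.331  0.023] [  9  16 109]
tin [0.639 0.341 0.026] [  0  13 139]
tab [ 0.254 -0.115 -0.   ] [ 17 129 150]
knob [0.4234 0.2672 0.0136 0.4238 0.267 ]
lid [0.4239 0.2696 0.0442 0.4228 0.2694]
post [0.5988 0.1101 0.012  0.5997 0.1104]
cap [ 0.4274 -0.3025  0.0178  0.4272 -0.303 ]
plate [0.592  0.1091 0.0549 0.5923 0.1082]
hot [ 0.5868  0.1098  0.1398  0.1493 76.6046]
tray [ 0.4206  0.2761  0.1216  0.12   73.1849]
felt [ 0.5962 -0.1506  0.108   0.1083  6.9798]
blank [ 0.4228 -0.3029  0.0831  0.1101 65.6074]
clamp [ 0.4291 -0.0222  0.0153  0.4301 -0.0222]
plane [ 0.6431 -0.3319  0.0586  0.0273 24.77  ]
tin [0.6385 0.3417 0.036  0.6391 0.3425]
```

```bash
cat >> h.py <<'E'
from station import manip
Q=[0,.70710678,.70710678,0]
def pick(xy,tip,width,force,lift):
    """tip: TCP z for the grasp; lift: TCP z for carrying"""
    manip.set_gripper(width+.028)
    s=manip.state()["ee_pos"]
    if s[2]<lift: manip.move_straight([s[0],s[1],lift])
    manip.move_pose([*xy,lift],Q)
    manip.move_straight([*xy,tip+.05],velocity=.2)
    if manip.move_straight([*xy,tip],velocity=.06,stop_force=8): print("CONTACT on descent",manip.state()["ee_pos"]); return False
    manip.set_gripper(width-.008,force); a=manip.state()
    manip.move_straight([*xy,tip+.02],velocity=.04); manip.sleep(.2); b=manip.state()
    print("grip",b["grip_width"],"dF",(b["wrist_force"]-a["wrist_force"]).round(2),"z",a["ee_pos"],"t",b["time_s"])
    manip.move_straight([*xy,lift],velocity=.15)
    return True
def place(xy,tip,width,lift):
    manip.move_straight([*xy,lift],velocity=.2)
    manip.move_straight([*xy,tip+.015],velocity=.15); manip.sleep(.3)
    hit=manip.move_straight([*xy,tip-.004],velocity=.02,stop_force=3)
    b=manip.state(); print("hit",hit,"dz",b["ee_pos"][2]-tip,b["ee_pos"],"grip",b["grip_width"])
    manip.set_gripper(width+.022); manip.sleep(.2)
    manip.move_straight([*xy,tip+.03],velocity=.06)
    manip.move_straight([*xy,lift],velocity=.2); print("t",manip.state()["time_s"])
E
python3 - <<'E'
from h import *
if pick([.599,.110],.042+.038,.022,40,.25):
    place([.596,-.151],.004+.038,.022,.25)
f=manip.grab_frame("top");cv2.imwrite("pics/top1.png",f["img"][:,:,::-1])
P=cloud(f)[0];Z=P[...,2];S=cv2.cvtColor(f["img"],cv2.COLOR_RGB2HSV)[...,1]
print("plate",circ(blob(f,(Z>.037)&(Z<.06),.042,(.59,.11),.075)))
print("hot",rect(blob(f,(Z>.02)&(Z<.06),.032,(.59,.11),.12)))
E
```

```text
grip 0.02123485697429991 dF [-4.88 -0.24 -6.16] z [0.60019202 0.10994275 0.08070339] t 6.4333
hit True dz 0.0005025350661606587 [ 0.5960345  -0.15090864  0.04250254] grip 0.021281603336901465
t 13.9167
plate [0.5919 0.1091 0.055  0.5923 0.1082]
hot [ 0.5868  0.11    0.1396  0.1496 76.2363]
```

View pics/top1.png

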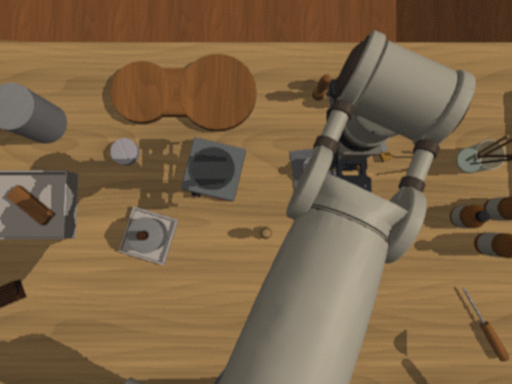

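The hotplate at pixel (213,170) is now empty. The arm covers the felt at about (313,169), where the weight was set down with contact at the expected height. Next is the pot.

```bash
python3 - <<'E'
from h import *
if pick([.4235,.268],.004+.071,.024,40,.25):
    place([.592,.109],.042+.071,.024,.25)
manip.move_pose([.45,-.1,.3],Q)
f=manip.grab_frame("top");cv2.imwrite("pics/top2.png",f["img"][:,:,::-1])
P=cloud(f)[0];Z=P[...,2]
print("knob",circ(blob(f,(Z>.125)&(Z<.16),.141,(.59,.11),.05)))
print("lid",circ(blob(f,(Z>.095)&(Z<.16),.109,(.59,.11),.08)))
print("tray",rect(blob(f,(Z>.010)&(Z<.03),.018,(.42,.275),.12)))
print("post",circ(blob(f,(Z>.06)&(Z<.09),.072,(.596,-.151),.05)))
E
```

```text
grip 0.023058330155533654 dF [-2.03 -1.49 -2.73] z [0.42382248 0.26804675 0.07515707] t 19.35
hit True dz 7.914502793748834e-06 [0.59204318 0.10896045 0.11300791] grip 0.022947955026828167
t 25.9
knob [0.5886 0.1112 0.0125 0.5886 0.1112]
lid [0.5902 0.1114 0.0439 0.5893 0.1105]
tray [ 0.4207  0.2763  0.1212  0.1199 73.4101]
post [ 6.050e-01 -1.489e-01  1.000e-04  6.050e-01 -1.489e-01]
```

View pics/top2.png

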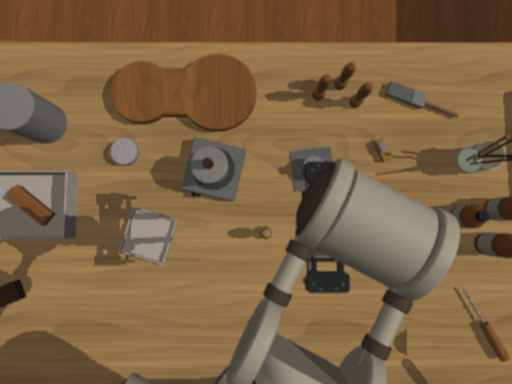

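The pot now stands on the hotplate, with its knob at pixel (208,163) and 2–4 mm from the middle. The tray at (148,236) is empty. Bottle next.

```bash
python3 - <<'E'
from h import *
if pick([.4273,-.3027],.030+.084,.032,30,.28):
    place([.4207,.2763],.004+.084,.032,.28)
f=manip.grab_frame("top");cv2.imwrite("pics/top3.png",f["img"][:,:,::-1])
P=cloud(f)[0];Z=P[...,2]
print("blank",rect(blob(f,(Z>.02)&(Z<.045),.03,(.423,-.303),.09)))
print("post",circ(blob(f,(Z>.06)&(Z<.09),.072,(.596,-.151),.05)))
print("base",circ(blob(f,(Z>.025)&(Z<.09),.038,(.596,-.151),.06)))
E
```

```text
grip 0.0314395369959067 dF [-2.26  0.15 -2.19] z [ 0.42749386 -0.30279282  0.11415827] t 31.3083
hit True dz 7.75131816522362e-05 [0.42068009 0.27622814 0.08807751] grip 0.03117227981933616
t 40.1667
blank [ 0.4227 -0.3029  0.083   0.1102 65.6074]
post [ 0.5935 -0.1478  0.0117  0.5938 -0.1475]
base [ 0.5937 -0.1483  0.0305  0.5941 -0.1484]
```

View pics/top3.png

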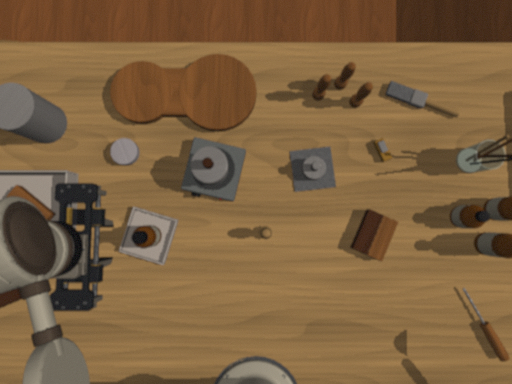

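The bottle stands in the tray with its cap at pixel (144,236). The weight is on the felt at (314,168) and the blank at (374,235) is clear.

```bash
python3 - <<'E'
from h import *
if pick([.595,-.150],.004+.038,.022,40,.25):
    place([.423,-.303],.030+.038,.022,.25)
manip.move_pose([.32,-.02,.32],Q); manip.sleep(.3)
for n in("top","side"):
    f=manip.grab_frame(n);cv2.imwrite(f"pics/{n}4.png",f["img"][:,:,::-1])
    P=cloud(f)[0];Z=P[...,2]
    print(n)
    for k,lo,z,xy,r in[("knob",.125,.141,(.59,.11),.05),("lid",.095,.109,(.59,.11),.08),("cap",.1,.114,(.421,.276),.05),("post",.085,.098,(.423,-.303),.05),("wbase",.052,.064,(.423,-.303),.05),
      ("clamp",.03,.082,(.429,-.022),.05),("tin",.013,.026,(.639,.342),.06),("plane",.012,.024,(.643,-.332),.05)]:
        b=blob(f,(Z>lo)&(Z<z+.02),z,xy,r); print(k,None if b is None else circ(b))
print(manip.state()["time_s"])
E
```

```text
grip 0.020712791291816697 dF [-2.31  0.11 -6.66] z [ 0.59573312 -0.15016632  0.04235328] t 45.5
hit True dz 0.00024687940683985887 [ 0.42298046 -0.30280569  0.06824688] grip 0.021134181417954367
t 52.7833
top
knob [0.5886 0.1112 0.0125 0.5886 0.1112]
lid [0.5902 0.1114 0.0439 0.5893 0.1105]
cap [0.4204 0.2709 0.0169 0.4197 0.2715]
post [ 0.4218 -0.2995  0.0122  0.4223 -0.2992]
wbase [ 0.4227 -0.2996  0.031   0.4223 -0.2994]
clamp [ 0.4292 -0.0234  0.0142  0.4301 -0.0234]
tin [0.6383 0.3413 0.0365 0.6391 0.3413]
plane [ 0.6436 -0.3334  0.0307  0.6437 -0.3316]
side
knob [0.584  0.0935 0.0264 0.5845 0.094 ]
lid [0.587  0.0991 0.0543 0.5875 0.1003]
cap [0.4179 0.2582 0.031  0.4174 0.2582]
post [ 0.4197 -0.3087  0.0166  0.42   -0.3086]
wbase [ 0.4205 -0.3073  0.0343  0.421  -0.3071]
clamp [ 0.4174 -0.0607  0.0401  0.4209 -0.0607]
tin [0.6342 0.334  0.0464 0.6324 0.3377]
plane [ 0.64   -0.3439  0.0339  0.6398 -0.3432]
54.3667
```

View pics/top4.png

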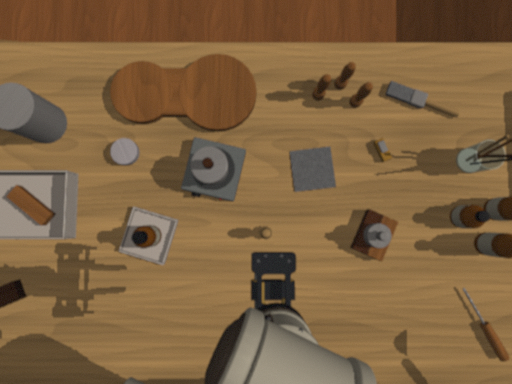

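View pics/side4.png

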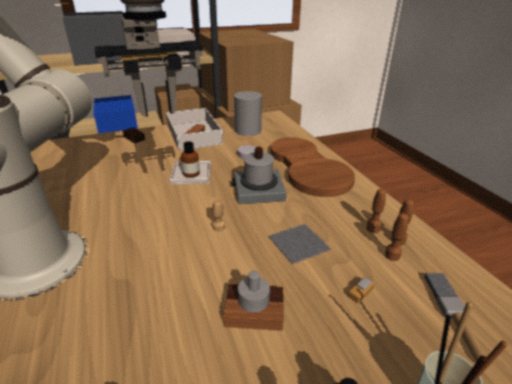

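Top view: pot knob at (208,163), bottle cap at (144,236) and weight post at (379,235), all on their places. The side view shows all three upright and the arm clear of everything. The top view puts them 3–6 mm from the middle, so I am handing in.

```bash
python3 -c "
from station import manip
manip.job_done()"
```

```text
the job is handed in; nothing more can be done
```

I parked the weight on the felt, then moved the pot to the hotplate, the bottle to the tray and the weight to the blank. The job was handed in at about 54 s of the 128 s allowed, and no verdict is reported.

- **Placing:** every set-down stopped on light contact, within 0.5 mm of the expected height. In the last top view, the pot is about 3 mm from the middle of its place, the bottle about 5–6 mm and the weight about 3–4 mm (limit 15 mm). All three look upright in the side view.
- **Bystanders:** the clamp spool, plane and tin are within 1–2 mm of where they started, which is about the measurement error. The gripper was clear of everything.
- **Disagreements:** the top camera saw the placed objects 2–5 mm from the commanded positions, partly calibration error, which I left uncorrected. Positions from the side camera were up to about 20 mm off for the placed things, and almost 40 mm for the spool. Its outlines include the objects' sides, so I used that view only to check that they stand upright.

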